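Cover the parts tub, then hold the case lid at its balance point

ROBOT

A 6-joint arm with a two-finger parallel gripper is mounted at the origin on the work surface. World frame = base frame: x ahead of the robot, y to its left, z up, the work surface at z = 0. Lengths are in m, angles in rad, forces in N, time in s.
With the tool pointing down it reaches from about 0.35 to 0.925 m from the base axis. Payload 6.4 kg.
Tool frame: the origin (TCP) lies midway between the tips of the shut fingers; the grasp point (between the pads) lies 19 mm behind it; z points along the fingers, y is the direction in which the jaws open and shut (so a half turn about z gives the same grasp; the last joint's range is limited). The gripper opens to 85 mm and grips with 20 to 120 N. Pads are 22 mm wide; open, the fingers measure 114 mm over their backs; the gripper's body (76 mm by 85 mm) begins 54 mm behind the grasp point. The pads swing forward as they close: fully open they stand 13 mm farther back than shut.
Start: joints at [1.096, 0.245, 1.558, -0, 1.339, -0.174], TCP at [0.193, 0.621, 0.231] pointing down, gripper open.
Joint ranges: [-3.13, 3.13], [-1.02, 2.26], [0.13, 2.54], [-0.95, 4.09], [0.21, 2.88], [-2.74, 2.74]. Speed limits (rad/s): [2.57, 2.57, 3.14, 3.14, 3.14, 3.14].

INTERFACE

Orientations are given as a unit quaternion [w, x, y, z].
In Python, from bench import bot, imaging gives the robot as it stands.
- The arm moves only by the shell command python3 -m handwheel 'ROWS' [OPENING] [FORCE]. ROWS is JSON, a list that holds one entry, the list of rows, each a list of 4 numbers: the shift along the tool's x, y, z in cm, then the turn about the tool's z in rad. In form: [[[tx, ty, tz, twist], ...]]. A call has exactly 8 rows; each row is the pose to reach, as a shift and turn from the pose commanded when the call began, along the tool's axes at that moment; what a row does not reach only later rows make up. A row lasts 1/12 s, in which the tool goes at most 41.7 mm and 7.16 degrees, less where a joint would pass 70% of its speed; a pose out of reach is approached as far as the arm can. A call with a gripper value outside its range is refused whole. OPENING is the finger opening in cm, from 0 to 8.54, set as the call begins (- or left out, the last holds). The fingers move at their own pace and stop on an object; FORCE is the grip in N (left out, the last holds). Time passes only in rows, so rows that repeat a pose let the fingers close, or fill a call up. It gives the time, the measured TCP pose, the force and the opening at its end, in the units of the state.
- bot.state(): the state, without advancing time (a new reading comes with each control period).
- imaging.snapshot(name): name is "scene" or "top" or "wrist"; returns (picture, depth): 480x640x3 uint8, red, green, blue; 480x640 float32, m along the optical axis (not along the pixel's ray), 0 where there is no reading.
- imaging.calibration(name): a dict with "camera_matrix" (3x3 intrinsics, pixels), "xyz" and "rotation" of the camera in the world. Camera axes: x right, y down, z forward; pixel columns grow to the right and rows downward; lengths in m; the calibration is good to about 2 mm. The wrist camera is an equidistant fisheye: a pixel r from the principal point sees the ray r / f radians off the axis. A picture is of the moment at which its call begins: read the wrist's pose just before it. calibration takes no time and is no camera call; for the wrist camera it gives the pose at the moment of the call.
- bot.sign_off(): hands the job in, once; it reports no verdict.
The state is a dict: "t": time; "joint_pos": joint angles; "qd": joint speeds; "tau": joint torques, N m; "ee_pos": TCP position; "tcp_rot": TCP orientation; "wrist_force": force on the tool from outside, world axes, zero at the start; "ft_torque": the same for the moment, N m; "opening": finger opening in m.
Only numpy, scipy, OpenCV 4.12 (cv2) and the standard library are available. Lean on these libraries where they do the work, as an engineer would, in place of code of your own. Each camera call takes 0.05 s, during which the arm holds its last target.

TASK

I am about to screw a new stay onto the blue lid of the plywood parts case and do not want screws falling among the parts: first set the loose orange cover down on the open tub in the case (do not drop it from above), so that it sits fully seated and level, and let go of it. Then take the lid by its metal bar, swing it from where it leans back up to upright, where it balances and would fall neither way, and finish holding it still there with the bar gripped. Do not let the lid tip over towards shut, and leave everything else where it is.

Things in the scene. Friction and masses are not known exactly. Their poses are not given: they have to be found in the camera images.
- case: Open-topped plywood case, fixed to the table, 162 mm (its x) by 262 mm (its y) and 104 mm high, walls and floor 6 mm thick. Origin: centre of its underside; z up; its +x axis points to the wall that carries the hinge (the lid leans out beyond that wall), its y axis runs along the hinge. The case stands turned by roughly 1.3 to 1.8 rad, so its +x points roughly to the robot's left.
- case_lid (a joint): Angle of the blue lid, rad: 0 shut (level over the case), 1.571 upright, 2.1 leaning back on its stop beyond the hinge wall, where it starts, its bar about 285 mm above the table. The hinge turns freely (friction 0.003 N m), no catch: let go elsewhere, or knocked, the lid falls shut or back. It is flat and even, so it balances upright at 1.571. Mass about 0.33 kg.
- lid_hinge (a point): Middle of the lid's hinge axis, 108 mm above the table, 81 mm from the case's origin along its +x. The axis is parallel to the case's y.
- lid_bar (a point): Middle of the aluminium grip bar at the lid's free edge. Round bar 12 mm in diameter, parallel to the hinge axis and 205 mm from it, in the plane of the lid; 114 mm clear between the two arms that carry it, 34 mm clear between bar and the edge of the 8 mm thick blue panel. It can turn between the fingers while the lid swings.
- tub: The open white round tub, 84 mm outside and 76 mm inside diameter, 55 mm high, loose on the case's inner floor (6 mm above the table), with grey, olive and sand-coloured parts inside. Origin: centre of its underside; z up. Mass about 0.16 kg. It stands in one of two places in the case; the other holds the closed tub with the green cover.
- tub_rim (a point): Centre of the open tub's mouth, level with the top of its rim, 55 mm above its underside.
- cover: The loose orange cover, lying right way up on the table to the robot's right. A disc 88 mm in diameter and 5 mm thick, under it a plug 69 mm in diameter and 6 mm deep with a tapered edge that drops into the tub's mouth, on top a black upright round knob. Origin: centre of the underside of the plug; z up. Seated, the origin lies 6 mm below the tub's rim. Mass about 0.06 kg.
- cover_knob (a point): Point to grip on the cover's axis, 35 mm above its origin: the black knob, 18 mm in diameter, reaches from 11 mm (top of the disc) to 43 mm above the origin.
- closed_tub: A second white tub of the same size, in the case, already closed with a green cover of the same shape (overall height 92 mm with its knob). Leave it alone. Origin: centre of its underside.
- kit_box: Bystander: a flat cream kit box 220 x 150 x 45 mm on the table to the left. Origin: centre of its underside.
- jar_red: Bystander: small paint jar with red cap, 34 mm in diameter, 50 mm high. Origin: centre of its underside.
- jar_green: Bystander: small paint jar with green cap, 34 mm in diameter, 50 mm high. Origin: centre of its underside.
- calculator: Bystander: black pocket calculator 125 x 70 x 16 mm, flat on the table. Origin: centre of its underside.
- screwdriver: Bystander: yellow-handled screwdriver, 170 mm long, lying on the table left of the case, below the leaning lid. Origin: middle of its underside.
- lid_stay: Bystander: the new steel stay, a flat strap 138 x 18 x 5 mm, lying flat beyond the orange cover. Origin: centre of its underside.
Not all that is in view belongs to the job. Several things have the shape of the cover; the one meant has the colours described above.

How it is judged:
By the outcome, as a careful person would: the job done as asked, in the order asked, and still so for the second after the job is handed in, while the arm keeps its last pose, push and grip.
It also fails if it takes over 61 s, if anything falls off the work surface, if the arm or the gripper's body presses on something with over 40 N, if the wrist force passes 120 N, or if a joint passes its speed limit or range.

## Working session

There is one attempt and no reset: what is moved stays moved. The work goes in short steps, Python scripts to look and compute and a shell command to move; the robot and the scene stay as the last step left them, time stands still between calls to the robot, and variables do not carry over. Pictures are saved under pics/ and viewed, and the job is handed in when it is done.

```bash
ls -la; mkdir -p pics
python3 - <<'E'
from bench import bot, imaging
import cv2
print(bot.state())
for n in ("scene","top","wrist"):
    print(n, imaging.calibration(n))
    p,d=imaging.snapshot(n)
    cv2.imwrite(f"pics/{n}0.png",p[:,:,::-1])
    import numpy as np; np.save(f"pics/{n}0_d.npy",d)
E
```

```text
total 12
drwxr-xr-x  3 agent agent 4096 Dec  7 14:14 .
drwxr-xr-x 23 root  root  4096 Dec  7 14:14 ..
drwxr-xr-x  2 agent agent 4096 Dec  7 14:14 pics
{'t': 0.0, 'joint_pos': array([ 1.09587302e+00,  2.45822513e-01,  1.55906615e+00,  1.55400314e-05,
        1.33871475e+00, -1.74092486e-01]), 'qd': array([-0.00062409,  0.00137648,  0.00065625,  0.00138635,  0.00037872,
       -0.00082548]), 'tau': array([ 2.24412623e-03, -4.29506063e+01, -3.26135695e+01,  2.02596374e-05,
        5.25544194e-03,  1.02249814e-06]), 'ee_pos': array([0.19231887, 0.62028606, 0.23014691]), 'tcp_rot': array([-3.27722665e-04,  1.49850564e-01,  9.88708146e-01, -9.50495218e-04]), 'wrist_force': array([-1.05024326, -0.16908676,  0.0233977 ]), 'ft_torque': array([ 0.02225737, -0.0159892 , -0.02085832]), 'opening': 0.0852923341608908}
scene {'camera_matrix': array([[593.46583742,   0.        , 315.70255965],
       [  0.        , 593.46583742, 234.21218532],
       [  0.        ,   0.        ,   1.        ]]), 'xyz': array([1.21975264, 0.07692107, 1.11765941]), 'rotation': array([-0.20288579,  0.63247714,  0.71188363, -0.22810461])}
top {'camera_matrix': array([[522.24247681,   0.        , 311.454776  ],
       [  0.        , 522.24247681, 240.3498543 ],
       [  0.        ,   0.        ,   1.        ]]), 'xyz': array([0.3094235 , 0.00782648, 1.52162381]), 'rotation': array([ 0.05025704, -0.69682233,  0.71394955, -0.04678584])}
wrist {'camera_matrix': array([[371.64829954,   0.        , 317.94390146],
       [  0.        , 371.64829954, 242.20339039],
       [  0.        ,   0.        ,   1.        ]]), 'xyz': array([0.11818895, 0.64415201, 0.37267117]), 'rotation': array([0.12738896, 0.79477993, 0.58602494, 0.09312185])}
```

View pics/scene0.png

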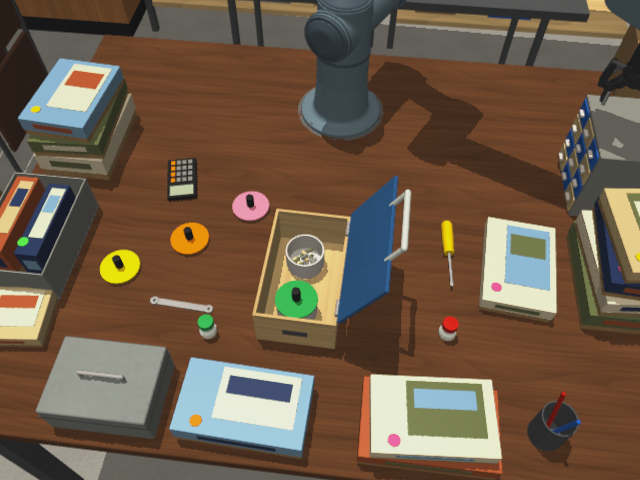

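View pics/top0.png

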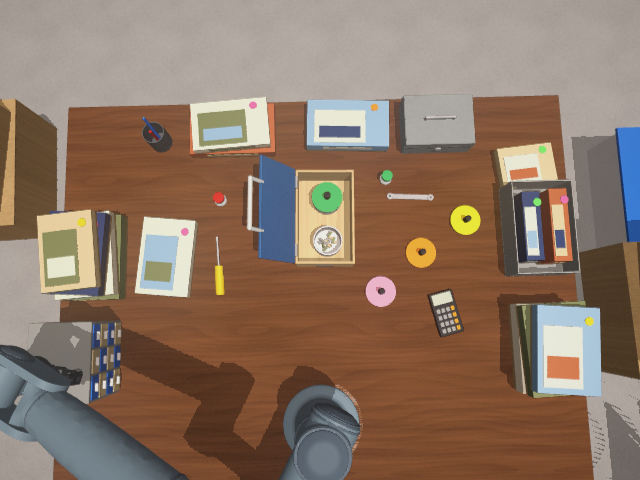

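View pics/wrist0.png

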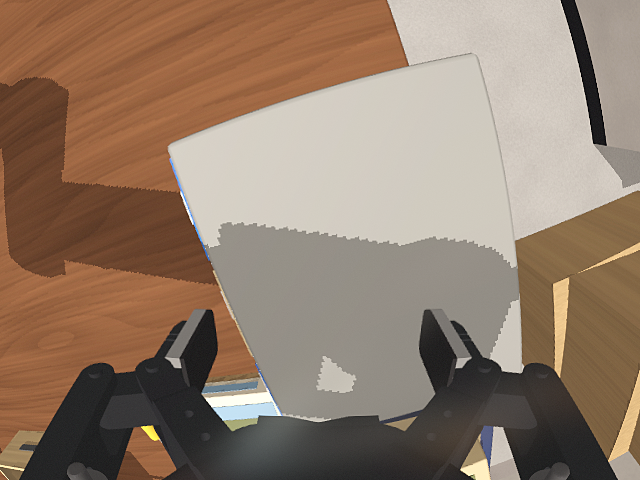

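The top view shows the orange cover at (421,252), the open tub at (327,241), the green-covered tub at (327,197) and the lid bar at about (250,203). In the scene view they are at (190,238), (305,255), (296,298) and (405,225). Next I'll measure them in both views.

```bash
cat > h.py <<'E'
import numpy as np, cv2
from scipy.spatial.transform import Rotation as R
from bench import bot, imaging
def q2R(q): return R.from_quat([q[1],q[2],q[3],q[0]]).as_matrix()
def cloud(n,d,cal=None):
    c=cal or imaging.calibration(n); K=c["camera_matrix"]
    v,u=np.mgrid[0:d.shape[0],0:d.shape[1]].astype(float)
    x=(u-K[0,2])/K[0,0]; y=(v-K[1,2])/K[1,1]
    if n=="wrist":
        r=np.hypot(x,y); s=np.where(r>1e-9,np.tan(np.minimum(r,1.5))/np.maximum(r,1e-9),1); x=x*s;y=y*s
    P=np.stack([x*d,y*d,d],-1)@q2R(c["rotation"]).T+c["xyz"]
    P[d<=0]=np.nan
    return P
def ray(n,uv,cal=None):
    c=cal or imaging.calibration(n); K=c["camera_matrix"]
    x=(uv[0]-K[0,2])/K[0,0]; y=(uv[1]-K[1,2])/K[1,1]
    if n=="wrist":
        r=np.hypot(x,y); s=np.tan(r)/r if r>1e-9 else 1; x*=s;y*=s
    v=q2R(c["rotation"])@np.array([x,y,1.]); return c["xyz"],v/np.linalg.norm(v)
def project(n,P,cal=None):
    c=cal or imaging.calibration(n); K=c["camera_matrix"]
    p=(np.asarray(P)-c["xyz"])@q2R(c["rotation"])
    if n=="wrist":
        rr=np.hypot(p[...,0],p[...,1]); th=np.arctan2(rr,p[...,2]); s=th/np.maximum(rr,1e-9)
        return np.stack([p[...,0]*s*K[0,0]+K[0,2],p[...,1]*s*K[1,1]+K[1,2]],-1)
    return np.stack([p[...,0]/p[...,2]*K[0,0]+K[0,2],p[...,1]/p[...,2]*K[1,1]+K[1,2]],-1)
def circ(p):
    A=np.c_[2*p,np.ones(len(p))];b=(p**2).sum(1);s=np.linalg.lstsq(A,b,rcond=None)[0];return s[:2],np.sqrt(s[2]+s[:2]@s[:2])
E
python3 - <<'E'
from h import *
for n,box in (("top",(395,445,228,276)),("scene",(165,215,218,260))):
    im=cv2.imread(f"pics/{n}0.png");d=np.load(f"pics/{n}0_d.npy");P=cloud(n,d)
    hsv=cv2.cvtColor(im,cv2.COLOR_BGR2HSV)
    tab=P[280:330,300:340] if n=="top" else P[300:330,250:255]
    m=np.zeros(d.shape,bool);u0,u1,v0,v1=box;m[v0:v1,u0:u1]=1
    o=m&(hsv[...,0]>8)&(hsv[...,0]<24)&(hsv[...,1]>180)&(hsv[...,2]>140)
    k=m&(hsv[...,2]<60)
    q=P[o]; print(n,"orange n",o.sum(),"z med",np.nanmedian(q[:,2]),"x",np.nanpercentile(q[:,0],[1,50,99]),"y",np.nanpercentile(q[:,1],[1,50,99]))
    c,_=cv2.minEnclosingCircle(np.argwhere(o)[:,::-1].astype(np.float32)); print("encl",c)
    # boundary circle at z=.011
    def atz(uv,z):
        o_,v=ray(n,uv); return o_+v*(z-o_[2])/v[2]
    cs=max(cv2.findContours(o.astype(np.uint8),cv2.RETR_EXTERNAL,cv2.CHAIN_APPROX_NONE)[0],key=len)[:,0]
    hull=cv2.convexHull(cs)[:,0]
    print("circle",circ(np.array([atz(p,.011)[:2] for p in hull])))
    q=P[k]; q=q[q[:,2]>.03]; print("knob",len(q),np.nanmedian(q,0),np.nanmax(q[:,2]))
    # tub rim: cloud in region z .055-.068
    # everything within region of case
    Q=P.reshape(-1,3); 
    s=(Q[:,0]>.3)&(Q[:,0]<.8)&(abs(Q[:,1])<.35)&np.isfinite(Q[:,0])
    col=im.reshape(-1,3);H=hsv.reshape(-1,3)
    blue=s&(H[:,0]>95)&(H[:,0]<120)&(H[:,1]>150)&(Q[:,2]>.115)&(Q[:,2]<.30)&(Q[:,0]<.75)
    B=Q[blue]; 
    for _ in range(3):
        ce=B.mean(0);U,S,V=np.linalg.svd(B-ce,full_matrices=False); e=abs((B-ce)@V[2]); B=B[e<.01]
    print("lid plane n",V[2],"c",ce,len(B), "min/max",B.min(0),B.max(0))
    wood=s&(abs(Q[:,2]-.104)<.004)&(H[:,0]<30)
    W=Q[wood]; 
    print("wood rim",len(W), cv2.minAreaRect(W[:,:2].astype(np.float32)*1000), np.median(W[:,2]))
E
```

```text
top orange n 685 z med 0.010658930403774414 x [0.43340569 0.47439829 0.51750135] y [-0.34426649 -0.30226671 -0.26201379]
encl (420.3536682128906, 252.35365295410156)
circle (array([ 0.47575192, -0.30346051]), np.float64(0.04402437233162835))
knob 3 [ 0.47404319 -0.29482505  0.03224627] 0.035519341661583104<stdin>:26: RuntimeWarning: Mean of empty slice.
  ret = um.true_divide(
Traceback (most recent call last):
IndexError: index 2 is out of bounds for axis 0 with size 0
```

Run:
```python
import cv2
im=cv2.imread("pics/top0.png");cv2.imwrite("pics/topcrop.png",cv2.resize(im[140:280,230:370],(800,800)[:2],interpolation=cv2.INTER_CUBIC)[:600])
cv2.imwrite("pics/topcrop.png",cv2.resize(im[145:275,235:365],(600,600),interpolation=cv2.INTER_CUBIC))
im=cv2.imread("pics/scene0.png");cv2.imwrite("pics/scenecrop.png",cv2.resize(im[170:350,240:420],(600,600),interpolation=cv2.INTER_CUBIC))
```

```text
(no output)
```

View pics/topcrop.png

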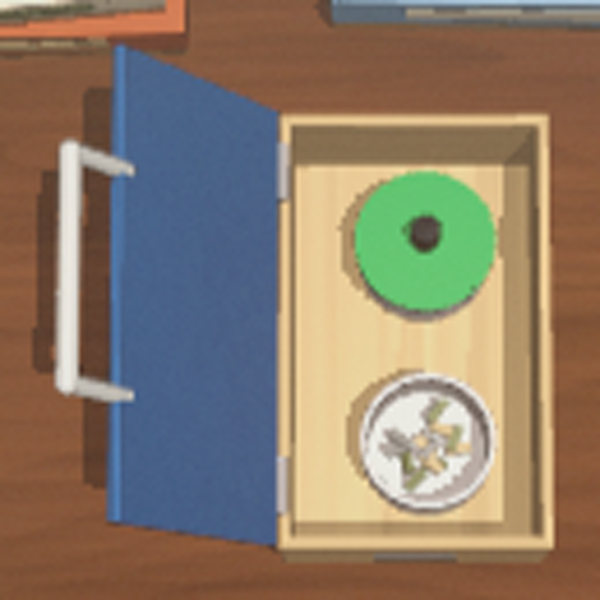

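View pics/scenecrop.png

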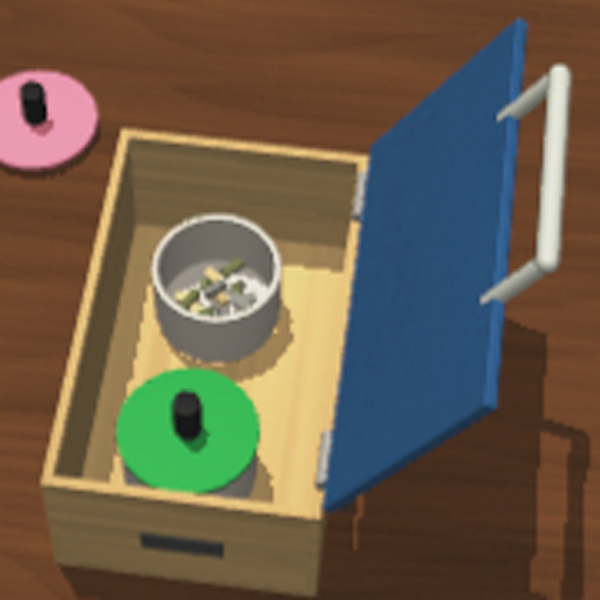

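The crops show the open tub in the near half of the case, at (427,442) in the top crop, and the bar from (70,145) to (68,385). Next I'll fit the shapes properly.

```bash
cat > m.py <<'E'
from h import *
def atz(n,uv,z):
    o_,v=ray(n,uv); return o_+v*(z-o_[2])/v[2]
for n in ("top","scene"):
    im=cv2.imread(f"pics/{n}0.png");d=np.load(f"pics/{n}0_d.npy");P=cloud(n,d)
    hsv=cv2.cvtColor(im,cv2.COLOR_BGR2HSV);Q=P.reshape(-1,3);H=hsv.reshape(-1,3)
    s=(Q[:,0]>.3)&(Q[:,0]<.8)&(abs(Q[:,1])<.3)
    t=(abs(Q[:,0]-.5)<.3)&(abs(Q[:,1])<.5)&(abs(Q[:,2])<.008);print(n,"table z",np.median(Q[t,2]))
    if n=="scene":
        m=np.zeros(d.shape,bool);m[218:260,165:215]=1
        o=m&(hsv[...,0]>8)&(hsv[...,0]<24)&(hsv[...,1]>180)&(hsv[...,2]>140)
        cs=max(cv2.findContours(o.astype(np.uint8),cv2.RETR_EXTERNAL,cv2.CHAIN_APPROX_NONE)[0],key=len)[:,0]
        print("orange z",np.nanmedian(P[o],0),circ(np.array([atz(n,p,.011)[:2] for p in cv2.convexHull(cs)[:,0]])))
    blue=s&(H[:,0]>95)&(H[:,0]<120)&(H[:,1]>120)&(Q[:,2]>.11)&(Q[:,2]<.31)&(Q[:,1]>0)
    B=Q[blue]
    for _ in range(4):
        ce=np.median(B,0);U,S,V=np.linalg.svd(B-B.mean(0),full_matrices=False); e=abs((B-B.mean(0))@V[2]); B=B[e<.006]
    print("lid n",V[2],"mean",B.mean(0),len(B),B.min(0),B.max(0))
    bar=s&(H[:,1]<60)&(H[:,2]>120)&(Q[:,2]>.22)&(Q[:,2]<.32)
    W=Q[bar];print("barpts",len(W),W.mean(0),W.min(0),W.max(0))
    rim=s&(H[:,0]<30)&(abs(Q[:,2]-.104)<.003)
    W=Q[rim];r=cv2.minAreaRect((W[:,:2]*1000).astype(np.float32));print("rim",len(W),r,np.median(W[:,2]))
    # green
    g=s&(H[:,0]>50)&(H[:,0]<80)&(H[:,1]>120)&(Q[:,2]>.05);W=Q[g];print("green z",np.median(W,0),circ(np.array([atz(n,p,.066)[:2] for p in cv2.convexHull(np.array([(i%640,i//640) for i in np.flatnonzero(g)],np.int32))[:,0]])))
    # tub rim : grayish at z .052-.068
    w=s&(H[:,1]<60)&(Q[:,2]>.053)&(Q[:,2]<.066)&(Q[:,1]<.15);W=Q[w];print("tub rim pts",len(W),np.median(W,0),W.min(0),W.max(0))
    if len(W)>10: print(circ(W[:,:2]))
E
python3 m.py
```

```text
top table z -3.2820653357301666e-06
lid n [-0.01567192 -0.85485964  0.51862259] mean [0.54280215 0.12583298 0.23291011] 887 [0.44708456 0.08283197 0.15673124] [0.70512882 0.14152015 0.25738294]
barpts 343 [0.57468742 0.15472137 0.28319212] [0.50904412 0.12977593 0.24052423] [0.64611943 0.16613679 0.2970595 ]
rim 464 ((572.7183837890625, -25.561569213867188), (161.51210021972656, 261.9431457519531), 88.3556900024414) 0.10385924818141945
green z [ 0.63617126 -0.03429098  0.06550108] (array([ 0.66691813, -0.10686013]), np.float64(0.10981516622158485))
tub rim pts 565 [ 0.78924653 -0.0793948   0.06037624] [ 0.43993324 -0.29657803  0.05300351] [0.79998056 0.01888517 0.06594289]
(array([ 0.63778581, -0.11923102]), np.float64(0.169588226524762))
scene table z -0.002132538243668325
orange z [ 0.47938473 -0.30034316  0.00824428] (array([ 0.47709956, -0.30139566]), np.float64(0.04432506714707871))
lid n [ 0.01790199  0.86078772 -0.50864921] mean [0.58884836 0.10176955 0.19069577] 5050 [0.44474084 0.05686707 0.11405547] [0.70912871 0.14454401 0.25357288]
barpts 546 [0.58252189 0.15563237 0.281104  ] [0.50921174 0.12935836 0.24066601] [0.6459169  0.16671058 0.29254961]
rim 680 ((574.4857788085938, -24.119964599609375), (162.1302490234375, 264.9501953125), 88.79007720947266) 0.10261552832792031
green z [ 0.64008208 -0.03175428  0.06372105] (array([ 0.66856645, -0.10679621]), np.float64(0.11130960195710707))
tub rim pts 559 [ 0.7028494  -0.05064442  0.05785633] [ 0.46970407 -0.26105285  0.05310774] [0.79997936 0.00994611 0.065923  ]
(array([ 0.63702606, -0.13541611]), np.float64(0.16746462235099688))
```

```bash
cat > m2.py <<'E'
from h import *
def atz(n,uv,z):
    o_,v=ray(n,uv); return o_+v*(z-o_[2])/v[2]
for n in ("top","scene"):
    im=cv2.imread(f"pics/{n}0.png");d=np.load(f"pics/{n}0_d.npy");P=cloud(n,d)
    dz=0.002 if n=="scene" else 0
    hsv=cv2.cvtColor(im,cv2.COLOR_BGR2HSV);Q=P.reshape(-1,3);H=hsv.reshape(-1,3)
    s=(Q[:,0]>.46)&(Q[:,0]<.585)&(Q[:,1]>-.09)&(Q[:,1]<.04)
    for lo in (.05,.055,.057):
        W=Q[s&(Q[:,2]+dz>lo)&(Q[:,2]+dz<.07)&(H[:,1]<70)]
        print(n,lo,len(W),np.median(W,0),W.min(0),W.max(0),circ(W[:,:2]))
    g=(H[:,0]>50)&(H[:,0]<80)&(H[:,1]>120)&(Q[:,0]>.58)&(Q[:,0]<.72)&(abs(Q[:,1]+.03)<.06);W=Q[g];print("green z",np.median(W,0),circ(np.array([atz(n,p,.066)[:2] for p in cv2.convexHull(np.array([(i%640,i//640) for i in np.flatnonzero(g)],np.int32))[:,0]])))
    bar=(H[:,1]<60)&(H[:,2]>120)&(Q[:,2]>.27)&(Q[:,2]<.31)&(Q[:,1]>.14)&(Q[:,1]<.18)
    for x0 in (.53,.55,.57,.59,.61,.63):
        W=Q[bar&(abs(Q[:,0]-x0)<.008)];print("bar",x0,len(W),W.mean(0),W[:,1].min(),W[:,1].max(),W[:,2].max())
E
python3 m2.py
```

```text
top 0.05 143 [ 0.51564216 -0.02978685  0.0603137 ] [ 0.46989887 -0.07368427  0.05005432] [0.55211632 0.00841666 0.06949027] (array([ 0.51087316, -0.03214478]), np.float64(0.03978787629275027))
top 0.055 127 [ 0.51260544 -0.02733199  0.06102301] [ 0.47075781 -0.07368427  0.05528859] [0.55211632 0.00841666 0.06949027] (array([ 0.51101283, -0.03220966]), np.float64(0.039794980464611836))
top 0.057 113 [ 0.51006007 -0.03017551  0.06147898] [ 0.47075781 -0.07368427  0.05704057] [0.551864   0.00841666 0.06949027] (array([ 0.51103014, -0.03216969]), np.float64(0.039801967061023784))
green z [ 0.63394009 -0.03261784  0.06569777] (array([ 0.63560211, -0.03279958]), np.float64(0.04150938046144486))
bar 0.53 33 [0.53022276 0.16057975 0.28983035] 0.15526717640988982 0.16613679398282807 0.2945161015814264
bar 0.55 35 [0.54968657 0.16013111 0.28992625] 0.1552906751464562 0.16592569741126742 0.29705950436872763
bar 0.57 25 [0.56998731 0.15887036 0.2895672 ] 0.15464012315352083 0.16525524543650033 0.2945374897882196
bar 0.59 24 [0.5898599  0.15848756 0.29102236] 0.15419651417019736 0.162176206524889
[... 865 characters left out ...]
] (array([ 0.63706207, -0.03206208]), np.float64(0.0430185366450507))
bar 0.53 50 [0.53000816 0.16112898 0.28767416] 0.1557013369627811 0.16671057948597 0.2925496124818423
bar 0.55 48 [0.55032093 0.1601937  0.28774878] 0.15476147304850713 0.16560901406616946 0.29197974722060205
bar 0.57 48 [0.57001754 0.16012485 0.28738238] 0.1549283752929989 0.16629349371796798 0.291481278765109
bar 0.59 51 [0.58996766 0.15926751 0.28709484] 0.15426185879370286 0.16497376280029388 0.2908666427544433
bar 0.61 52 [0.60991885 0.15937267 0.28747674] 0.1533804333331703 0.16542711387470516 0.2924358664571395
bar 0.63 58 [0.6303934  0.15788466 0.2864252 ] 0.14555328931400086 0.16431112523813218 0.29112911050617596
```

```bash
cat >> h.py <<'E'
def tool(): 
    s=bot.state(); return s["ee_pos"],q2R(s["tcp_rot"]),s
def go(target,yaw=None):
    p,Rt,s=tool(); d=Rt.T@(np.array(target)-p)*100
    y=np.arctan2(Rt[1,1],Rt[0,1]); tw=None if yaw is None else -((yaw-y+np.pi)%(2*np.pi)-np.pi)
    print("t %.2f tcp"%s["t"],p.round(4),"yaw %.3f"%y,"shift cm",d.round(2),"twist",tw,"zaxis",Rt[:,2].round(3))
E
python3 - <<'E'
from h import *
go((.4765,-.3025,.38),1.545); go((.36,.15,.38),1.545); go((.4765,-.3025,.15),1.545)
E
```

```text
t 0.15 tcp [0.1924 0.6204 0.2304] yaw 1.270 shift cm [-54.48 -79.75 -14.85] twist -0.2750406765267974 zaxis [-0.001 -0.001 -1.   ]
t 0.15 tcp [0.1924 0.6204 0.2304] yaw 1.270 shift cm [-29.94 -39.99 -14.91] twist -0.2750406765267974 zaxis [-0.001 -0.001 -1.   ]
t 0.15 tcp [0.1924 0.6204 0.2304] yaw 1.270 shift cm [-54.49 -79.72   8.15] twist -0.2750406765267974 zaxis [-0.001 -0.001 -1.   ]
```

```bash
python3 -m handwheel '[[[-1,-1.5,-2,0],[-2.5,-3.5,-5,-0.05],[-4,-6,-8,-0.1],[-6,-9,-10.5,-0.15],[-8,-12,-12.5,-0.2],[-10,-15,-14,-0.24],[-12,-18,-15,-0.275],[-14,-21,-15,-0.275]]]'
python3 - <<'E'
from h import *
go((.4765,-.3025,.38),1.545); go((.4765,-.3025,.2),1.545)
E
```

```text
t: 0.82
ee_pos: [0.2647, 0.3777, 0.3841]
tcp_rot: [0.002, 0.012, 1.0, 0.002]
wrist_force: [1.8, 0.2, 0.5]
opening: 0.0854
t 0.82 tcp [0.2647 0.3777 0.3841] yaw 1.547 shift cm [-22.81 -67.49   0.28] twist 0.00182619878809831 zaxis [ 0.004  0.003 -1.   ]
t 0.82 tcp [0.2647 0.3777 0.3841] yaw 1.547 shift cm [-22.74 -67.55  18.28] twist 0.00182619878809831 zaxis [ 0.004  0.003 -1.   ]
```

```bash
python3 -m handwheel '[[[-1.3,-3.8,0,0],[-2.6,-7.6,0,0],[-3.9,-11.4,0,0],[-5.2,-15.2,0,0],[-6.5,-19,0,0],[-7.8,-22.8,0,0],[-9.1,-26.6,0,0],[-10.4,-30.4,0,0]]]' 6; python3 -m handwheel '[[[-1.3,-3.8,0,0],[-2.6,-7.6,0,0],[-3.9,-11.4,1,0],[-5.2,-15.2,3,0],[-6.5,-19,5.5,0],[-7.8,-22.8,8.5,0],[-9.1,-26.6,11,0],[-10.4,-30.2,13,0]]]'
python3 - <<'E'
from h import *
go((.4765,-.3025,.38),1.545); go((.4765,-.3025,.15),1.545)
E
```

```text
t: 1.48
ee_pos: [0.3601, 0.0703, 0.3813]
tcp_rot: [0.0, 0.013, 1.0, 0.0]
wrist_force: [0.5, 0.7, -0.8]
opening: 0.0601
t: 2.15
ee_pos: [0.4495, -0.2137, 0.2614]
tcp_rot: [-0.0, 0.013, 1.0, 0.0]
wrist_force: [0.4, 0.0, 1.0]
opening: 0.0596
t 2.15 tcp [ 0.4495 -0.2137  0.2614] yaw 1.545 shift cm [ -2.93  -8.8  -11.87] twist -0.0004988380066492937 zaxis [-0.001  0.001 -1.   ]
t 2.15 tcp [ 0.4495 -0.2137  0.2614] yaw 1.545 shift cm [-2.94 -8.82 11.13] twist -0.0004988380066492937 zaxis [-0.001  0.001 -1.   ]
```

```bash
python3 -m handwheel '[[[-0.8,-2.5,2.5,0],[-1.4,-4.7,5,0],[-1.8,-6,7,0],[-2,-6.8,8.5,0],[-2,-6.8,9,0],[-2,-6.8,9,0],[-2,-6.8,9,0],[-2,-6.8,9,0]]]' 5
python3 - <<'E'
from h import *
go((.4765,-.3025,.035),1.545)
c=imaging.calibration("wrist"); p,d=imaging.snapshot("wrist")
cv2.imwrite("pics/w1.png",p[:,:,::-1]);np.save("pics/w1_d.npy",d);import pickle;pickle.dump(c,open("pics/w1.pkl","wb"))
print(project("wrist",[[.4765,-.3025,.043]],c))
E
```

```text
t: 2.82
ee_pos: [0.4686, -0.2806, 0.1747]
tcp_rot: [0.001, 0.013, 1.0, -0.001]
wrist_force: [-0.5, -0.5, 0.1]
opening: 0.0501
t 2.82 tcp [ 0.4686 -0.2806  0.1747] yaw 1.546 shift cm [-0.82 -2.15 13.98] twist 0.00075207159180124 zaxis [ 0.002 -0.002 -1.   ]
[[290.09293439 237.28943456]]
```

View pics/w1.png

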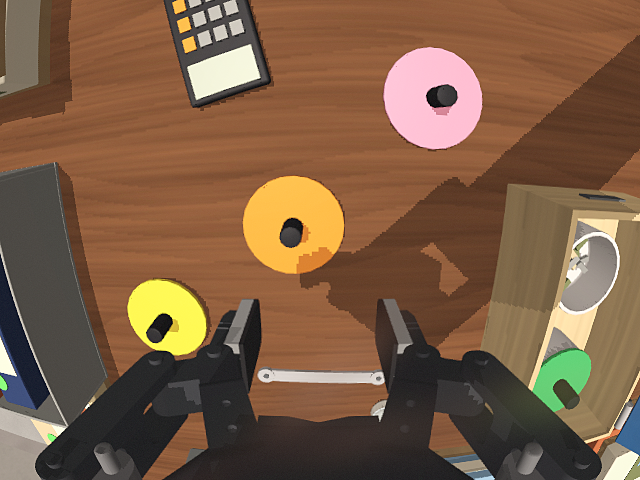

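The wrist view shows the orange cover with its knob top at (291,236). The two-camera estimate predicted (290,237), which agrees to about 1 mm. I'll refine the estimate and descend.

Run:
```python
from h import *
import pickle;c=pickle.load(open("pics/w1.pkl","rb"));d=np.load("pics/w1_d.npy");im=cv2.imread("pics/w1.png")
P=cloud("wrist",d,c);hsv=cv2.cvtColor(im,cv2.COLOR_BGR2HSV)
m=np.zeros(d.shape,bool);m[170:280,235:350]=1
o=m&(hsv[...,0]>8)&(hsv[...,0]<26)&(hsv[...,1]>150)&(hsv[...,2]>150)
k=m&(hsv[...,2]<70)
print(np.nanmedian(P[o],0)); q=P[k];q=q[q[:,2]>.015];print("knob",len(q),np.nanmedian(q,0),np.nanmax(q[:,2]),np.nanmin(q,0))
top=q[q[:,2]>.040];print(top.mean(0),len(top))
H=cv2.convexHull(np.argwhere(o)[:,::-1].astype(np.int32))[:,0]
pts=[]
for u in H:
    a,v=ray("wrist",u,c);pts.append((a+v*(.011-a[2])/v[2])[:2])
print(circ(np.array(pts)))
go((.4765,-.3025,.016))
```

```text
[ 0.47342313 -0.30229849  0.01082225]
knob 405 [ 0.47414262 -0.30102518  0.04212293] 0.04440570061504434 [ 0.46740633 -0.31050834  0.01579707]
[ 0.47697337 -0.30207572  0.04265037] 257
(array([ 0.48295993, -0.3071073 ]), np.float64(0.05199511039787334))
t 2.87 tcp [ 0.4687 -0.2807  0.1749] yaw 1.546 shift cm [-0.8  -2.14 15.89] twist None zaxis [ 0.002 -0.002 -1.   ]
```

```bash
python3 -m handwheel '[[[-0.4,-1,2,0],[-0.8,-2.1,5,0],[-0.8,-2.1,8,0],[-0.8,-2.1,10.5,0],[-0.8,-2.1,12.5,0],[-0.8,-2.1,13,0],[-0.8,-2.1,13,0],[-0.8,-2.1,13,0]]]' 4.5
python3 - <<'E'
from h import *
go((.477,-.302,.0165),1.546)
c=imaging.calibration("wrist"); p,d=imaging.snapshot("wrist")
cv2.imwrite("pics/w2.png",p[:,:,::-1])
E
```

```text
t: 3.53
ee_pos: [0.4764, -0.3025, 0.0449]
tcp_rot: [0.001, 0.013, 1.0, -0.001]
wrist_force: [-0.1, -0.3, 0.4]
opening: 0.0447
t 3.53 tcp [ 0.4764 -0.3025  0.0449] yaw 1.545 shift cm [-0.05  0.06  2.84] twist -0.0005619583578364562 zaxis [ 0.002 -0.002 -1.   ]
```

View pics/w2.png

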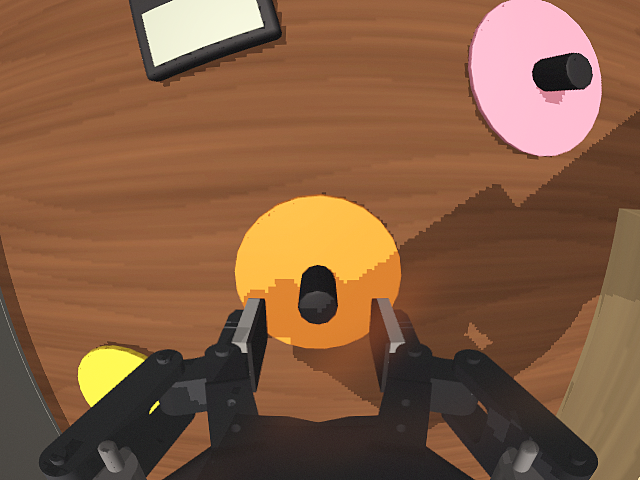

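The knob, with its top at (318,303), is centred between the pads. I'll go down, then close.

```bash
python3 -m handwheel '[[[0,0,1,0],[0,0,2,0],[0,0,2.7,0],[0,0,2.8,0],[0,0,2.8,0],[0,0,2.8,0],[0,0,2.8,0],[0,0,2.8,0]]]' - ; python3 -m handwheel '[[[0,0,0,0],[0,0,0,0],[0,0,0,0],[0,0,0,0],[0,0,0,0],[0,0,0,0],[0,0,0,0],[0,0,0,0]]]' 1 50
python3 - <<'E'
from h import *
go((.477,-.302,.0165),1.546)
E
```

```text
t: 4.25
ee_pos: [0.4758, -0.3022, 0.0157]
tcp_rot: [0.0, 0.013, 1.0, -0.0]
wrist_force: [0.4, 0.9, -0.3]
opening: 0.045
t: 4.92
ee_pos: [0.4758, -0.3022, 0.0157]
tcp_rot: [0.0, 0.013, 1.0, -0.0]
wrist_force: [-0.5, -0.2, 4.9]
opening: 0.0163
t 4.92 tcp [ 0.4758 -0.3022  0.0157] yaw 1.545 shift cm [-0.12  0.02 -0.08] twist -0.0010175227607325255 zaxis [ 0.001 -0.001 -1.   ]
```

```bash
python3 -m handwheel '[[[0,0,-0.5,0],[0,0,-1.5,0],[0,0,-3.5,0],[0,0,-6,0],[0,0,-9,0],[0,0,-12,0],[0,0,-15,0],[0,0,-16.5,0]]]'
python3 - <<'E'
from h import *
go((.511,-.09,.185),1.545)
p,d=imaging.snapshot("wrist");cv2.imwrite("pics/w3.png",p[:,:,::-1])
p,d=imaging.snapshot("scene");cv2.imwrite("pics/s3.png",cv2.resize(p[100:280,60:300,::-1],(800,600)))
print(bot.state()["wrist_force"],bot.state()["opening"])
E
```

```text
t: 5.58
ee_pos: [0.4766, -0.303, 0.185]
tcp_rot: [0.002, 0.013, 1.0, -0.002]
wrist_force: [0.8, -0.6, -0.6]
opening: 0.0167
t 5.58 tcp [ 0.4766 -0.303   0.185 ] yaw 1.545 shift cm [-2.89 21.38 -0.08] twist 6.825632145446292e-05 zaxis [ 0.004 -0.004 -1.   ]
[ 0.41835929 -0.37470602 -0.79047639] 0.016803019914357894
```

View pics/w3.png

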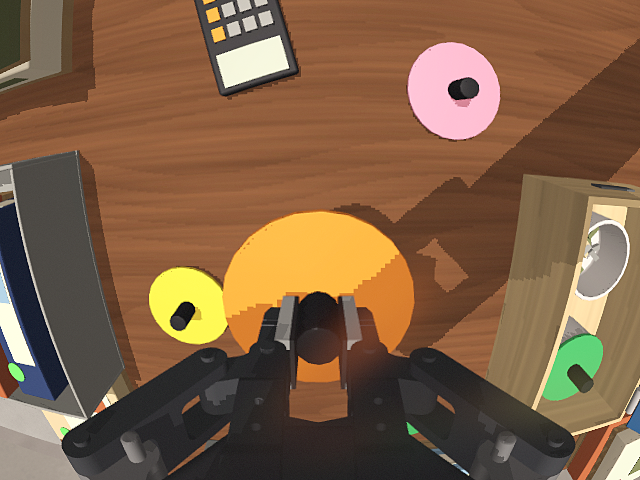

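View pics/s3.png

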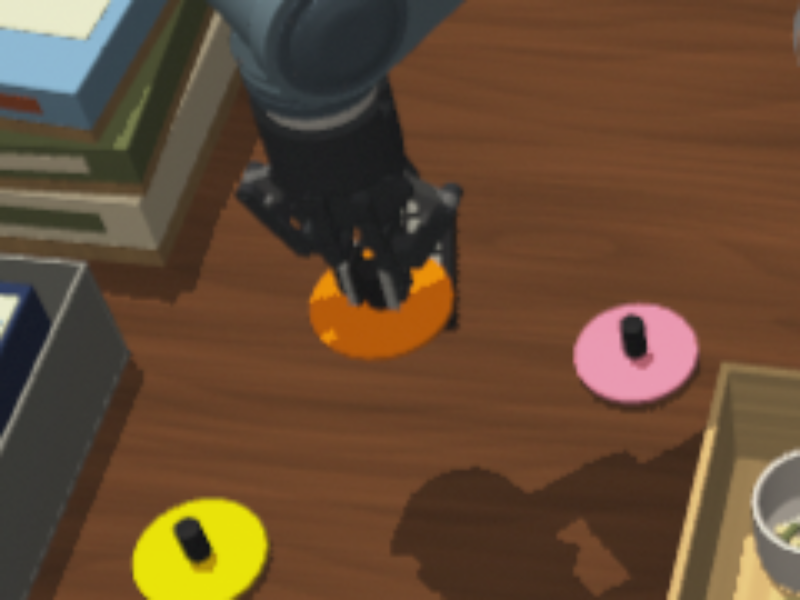

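```bash
python3 -m handwheel '[[[-0.3,2,-0.5,0],[-0.6,5,-1,0],[-0.9,9,-1.5,0],[-1.2,12.5,-1.5,0],[-1.5,15,-1.5,0],[-1.5,16,-1.5,0],[-1.5,16,-1.5,0],[-1.5,16,-1.5,0]]]'
python3 - <<'E'
from h import *
import pickle
go((.512,-.0315,.185),1.545)
c=imaging.calibration("wrist"); p,d=imaging.snapshot("wrist")
cv2.imwrite("pics/w4.png",p[:,:,::-1]);np.save("pics/w4_d.npy",d);pickle.dump((c,tool()[0],tool()[1]),open("pics/w4.pkl","wb"))
print(project("wrist",[[.512,-.0315,.061]],c))
E
```

```text
t: 6.35
ee_pos: [0.4941, -0.1424, 0.1942]
tcp_rot: [-0.001, 0.013, 1.0, 0.0]
wrist_force: [0.5, -0.6, -0.4]
opening: 0.0165
t 6.35 tcp [ 0.4941 -0.1424  0.1942] yaw 1.546 shift cm [-1.51 11.13  0.92] twist 0.0007277208202345342 zaxis [-0.002  0.    -1.   ]
[[453.68553672 245.3671929 ]]
```

View pics/w4.png

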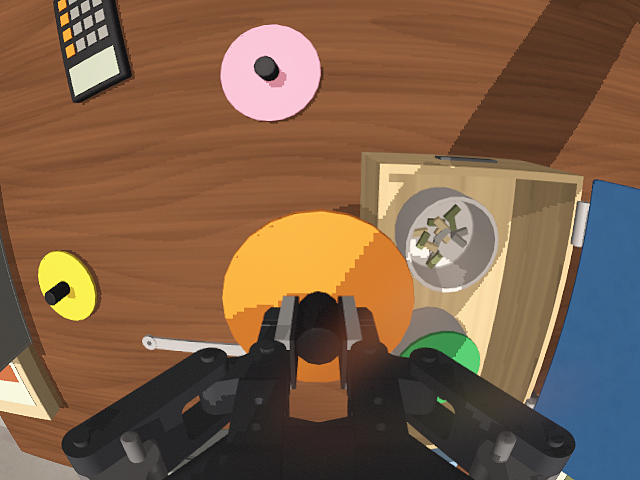

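Run:
```python
from h import *
import pickle;c,p,Rt=pickle.load(open("pics/w4.pkl","rb"));d=np.load("pics/w4_d.npy");im=cv2.imread("pics/w4.png")
P=cloud("wrist",d,c);hsv=cv2.cvtColor(im,cv2.COLOR_BGR2HSV)
m=(hsv[...,1]<90)&(P[...,0]>.46)&(P[...,0]<.565)&(P[...,1]>-.085)&(P[...,1]<.025)&(P[...,2]>.057)&(P[...,2]<.066)
W=P[m];print("rim",len(W),W.min(0),W.max(0),np.median(W[:,2]),circ(W[:,:2]))
# cover disc
o=(hsv[...,0]>8)&(hsv[...,0]<26)&(hsv[...,1]>150)&(hsv[...,2]>120)&(d<.25)&(d>0)
W=P[o]; T=(W-p)@Rt; 
A=np.c_[T[:,:2],np.ones(len(T))];co,res=np.linalg.lstsq(A,T[:,2],rcond=None)[:2];print("disc plane in tool",co,"n",len(T),"med z",np.median(T[:,2]))
pts=[]
cs=max(cv2.findContours(o.astype(np.uint8),cv2.RETR_EXTERNAL,cv2.CHAIN_APPROX_NONE)[0],key=len)[:,0]
h=cv2.convexHull(cs)[:,0]
for u in h:
    if u[1]>275: continue
    a,v=ray("wrist",u,c);a=(a-p)@Rt;v=v@Rt;pts.append((a+v*(np.median(T[:,2])-a[2])/v[2])[:2])
print(circ(np.array(pts)),len(pts))
v=im.copy()
th=np.linspace(0,6.28,60)
for cc,col in (((.512,-.0315),(0,0,255)),):
    for r in(.038,.042):
        cv2.polylines(v,[project("wrist",np.c_[cc[0]+r*np.cos(th),cc[1]+r*np.sin(th),0*th+.061],c).astype(int)],True,col)
cv2.imwrite("pics/w4o.png",cv2.resize(v[170:320,370:520],(600,600)))
```

```text
rim 1569 [ 0.47060091 -0.07329513  0.05700064] [0.55431688 0.01047832 0.0629581 ] 0.06048047852837646 (array([ 0.51225904, -0.03200114]), np.float64(0.039675120136080454))
disc plane in tool [0.00578506 0.00190982 0.00494243] n 17555 med z 0.005143676989928916
(array([0.00090734, 0.00064679]), np.float64(0.0428770879985469)) 28
```

View pics/w4o.png

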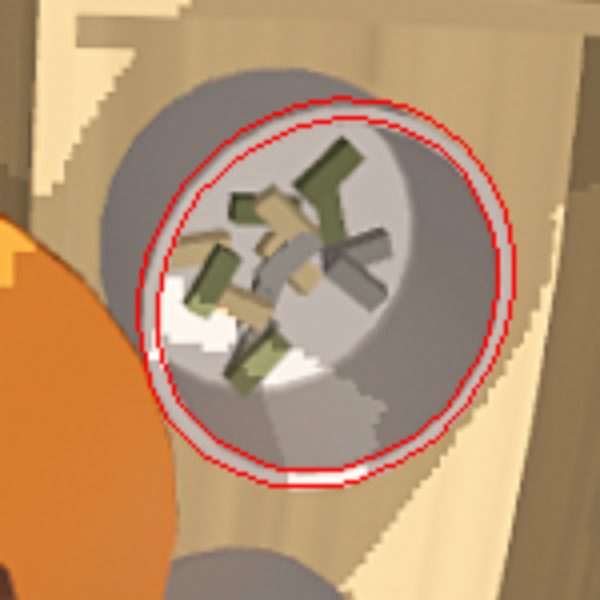

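The red rim overlay sits on the rim in the image: centre (0.5123,-0.032), height 0.061. The cover is held level and centred to within about 1 mm. I'll move above the tub.

```bash
python3 -m handwheel '[[[-0.2,1.5,0,0],[-0.5,4,0,0],[-0.9,7,0,0],[-1.2,9.3,1,0],[-1.4,10.6,2.5,0],[-1.5,11.1,4,0],[-1.5,11.1,5,0],[-1.5,11.1,5,0]]]'; python3 -m handwheel '[[[0,0,0.7,0],[0,0,1.4,0],[0,0,2.1,0],[0,0,2.8,0],[0,0,3.5,0],[0,0,3.8,0],[0,0,3.8,0],[0,0,3.8,0]]]'
python3 - <<'E'
from h import *
go((.512,-.032,.071),1.545); print(bot.state()["wrist_force"])
p,d=imaging.snapshot("wrist");cv2.imwrite("pics/w5.png",p[:,:,::-1])
p,d=imaging.snapshot("scene");cv2.imwrite("pics/s5.png",cv2.resize(p[180:330,240:440,::-1],(800,600)))
E
```

```text
t: 7.07
ee_pos: [0.5109, -0.0325, 0.1425]
tcp_rot: [-0.003, 0.014, 1.0, 0.0]
wrist_force: [-0.9, 0.8, -1.0]
opening: 0.0161
t: 7.73
ee_pos: [0.5125, -0.0318, 0.1072]
tcp_rot: [-0.0, 0.013, 1.0, 0.0]
wrist_force: [0.1, -1.0, -0.4]
opening: 0.0163
t 7.73 tcp [ 0.5125 -0.0318  0.1072] yaw 1.545 shift cm [ 0.05 -0.02  3.62] twist 7.847776771630066e-05 zaxis [-0.  0. -1.]
[ 0.07811314 -0.96237109 -0.41338871]
```

View pics/w5.png

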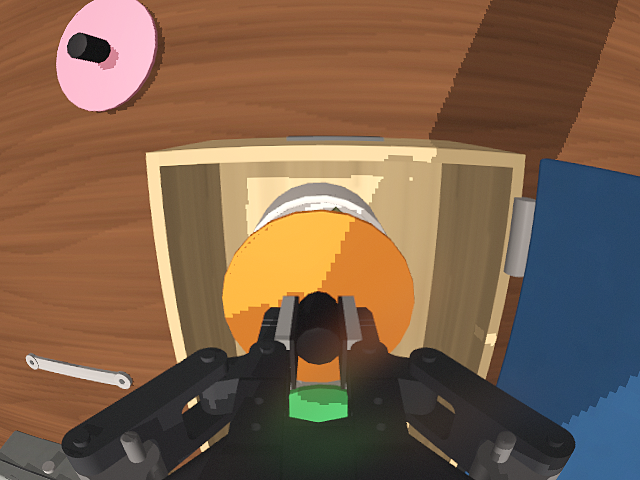

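View pics/s5.png

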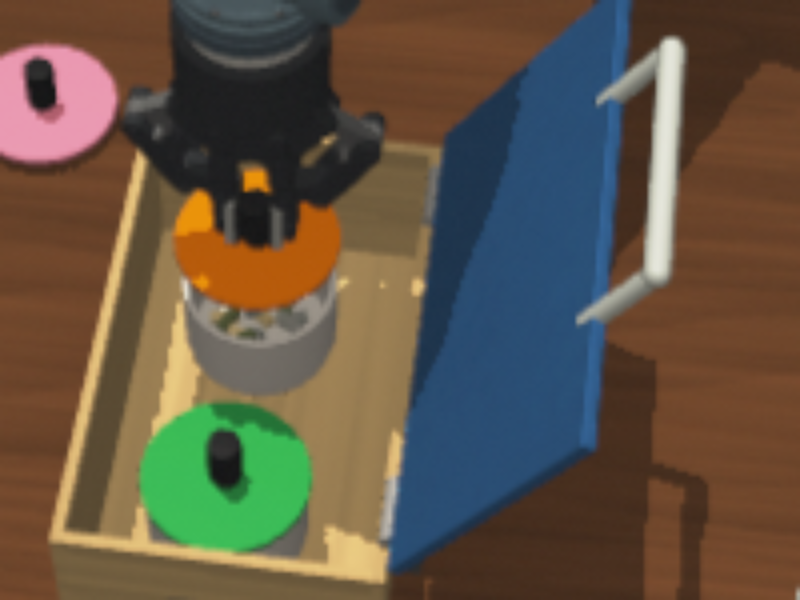

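The cover is centred over the tub in both views. I'll lower it slowly.

```bash
python3 -m handwheel '[[[0,0,0.6,0],[0,0,1.2,0],[0,0,1.8,0],[0,0,2.2,0],[0,0,2.5,0],[0,0,2.8,0],[0,0,3.0,0],[0,0,3.1,0]]]'; python3 -m handwheel '[[[0,0,0.07,0],[0,0,0.14,0],[0,0,0.21,0],[0,0,0.28,0],[0,0,0.35,0],[0,0,0.4,0],[0,0,0.4,0],[0,0,0.4,0]]]'
python3 - <<'E'
from h import *
go((.512,-.032,.071),1.545); print(bot.state()["wrist_force"],bot.state()["ft_torque"])
E
```

```text
t: 8.5
ee_pos: [0.5124, -0.0318, 0.0759]
tcp_rot: [-0.0, 0.013, 1.0, 0.0]
wrist_force: [0.2, -0.5, 0.4]
opening: 0.0159
t: 9.17
ee_pos: [0.5125, -0.0318, 0.0722]
tcp_rot: [-0.0, 0.013, 1.0, -0.0]
wrist_force: [-0.4, -0.1, -1.4]
opening: 0.0162
t 9.17 tcp [ 0.5125 -0.0318  0.0722] yaw 1.545 shift cm [ 0.05 -0.02  0.12] twist -1.2927028661291473e-05 zaxis [-0. -0. -1.]
[-0.43771332 -0.1487917  -1.4400931 ] [-0.02847672 -0.0364465  -0.02090636]
```

```bash
python3 -m handwheel '[[[0,0,0.03,0],[0,0,0.06,0],[0,0,0.09,0],[0,0,0.12,0],[0,0,0.14,0],[0,0,0.16,0],[0,0,0.16,0],[0,0,0.16,0]]]'
python3 - <<'E'
from h import *
go((.512,-.032,.071),1.545); print(bot.state()["wrist_force"],bot.state()["ft_torque"])
E
```

```text
t: 9.83
ee_pos: [0.5125, -0.0318, 0.0707]
tcp_rot: [0.0, 0.013, 1.0, -0.0]
wrist_force: [0.2, 0.5, -0.4]
opening: 0.0162
t 9.83 tcp [ 0.5125 -0.0318  0.0707] yaw 1.545 shift cm [ 0.05 -0.02 -0.03] twist 6.1141475118375865e-06 zaxis [ 0. -0. -1.]
[ 0.21113157  0.48679974 -0.36216889] [-0.01291027  0.06320434 -0.04570711]
```

```bash
python3 -m handwheel '[[[0,0,0.03,0],[0,0,0.05,0],[0,0,0.08,0],[0,0,0.1,0],[0,0,0.12,0],[0,0,0.12,0],[0,0,0.12,0],[0,0,0.12,0]]]'
python3 - <<'E'
from h import *
go((.512,-.032,.071),1.545); print(bot.state()["wrist_force"],bot.state()["ft_torque"])
p,d=imaging.snapshot("scene");cv2.imwrite("pics/s6.png",cv2.resize(p[180:330,240:440,::-1],(800,600)))
E
```

```text
t: 10.5
ee_pos: [0.5127, -0.0318, 0.0707]
tcp_rot: [-0.0, 0.013, 1.0, -0.0]
wrist_force: [-5.7, 1.3, 8.6]
opening: 0.0162
t 10.50 tcp [ 0.5127 -0.0318  0.0707] yaw 1.545 shift cm [ 0.07 -0.02 -0.03] twist 0.00021728356331962573 zaxis [-0. -0. -1.]
[-5.74470006  1.31789462  8.61402276] [ 0.19168763  0.90529326 -0.02017021]
```

View pics/s6.png

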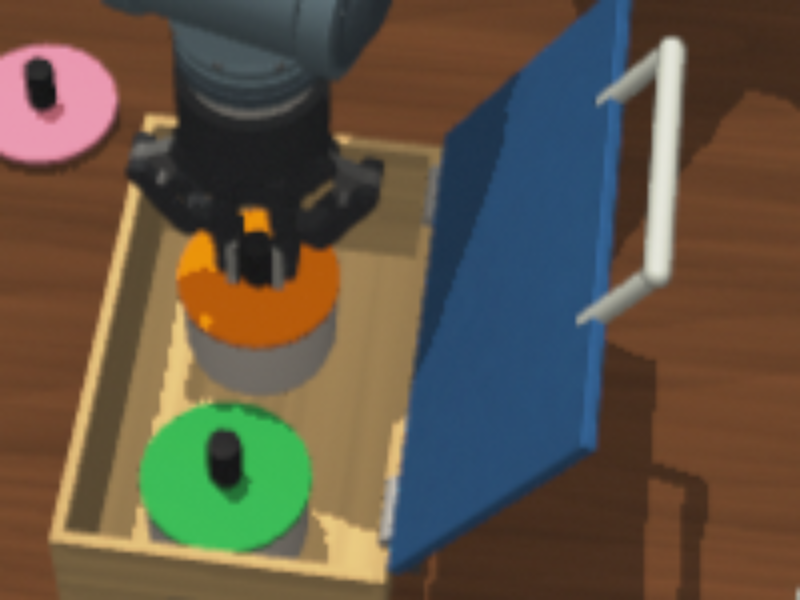

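Contact came at the expected seated height (TCP 0.0707), with 8.6 N upward. Now I'll release.

```bash
python3 -m handwheel '[[[0,0,-0.05,0],[0,0,-0.05,0],[0,0,-0.05,0],[0,0,-0.05,0],[0,0,-0.05,0],[0,0,-0.05,0],[0,0,-0.05,0],[0,0,-0.05,0]]]' 4
python3 - <<'E'
from h import *
import pickle
go((.512,-.032,.071),1.545); print(bot.state()["wrist_force"],bot.state()["ft_torque"])
c=imaging.calibration("wrist");p,d=imaging.snapshot("wrist");cv2.imwrite("pics/w7.png",p[:,:,::-1])
hsv=cv2.cvtColor(p,cv2.COLOR_RGB2HSV);P=cloud("wrist",d,c)
o=(hsv[...,0]>8)&(hsv[...,0]<26)&(hsv[...,1]>150)&(hsv[...,2]>120)&(d<.25)&(d>0)&(P[...,2]<.08)
W=P[o];A=np.c_[W[:,:2],np.ones(len(W))];co=np.linalg.lstsq(A,W[:,2],rcond=None)[0];print(len(W),co,np.median(W[:,2]))
E
```

```text
t: 11.22
ee_pos: [0.5125, -0.0318, 0.0699]
tcp_rot: [-0.0, 0.013, 1.0, 0.0]
wrist_force: [-0.7, -0.1, 0.4]
opening: 0.0399
t 11.22 tcp [ 0.5125 -0.0318  0.0699] yaw 1.545 shift cm [ 0.05 -0.02 -0.11] twist -5.9717180884710785e-06 zaxis [-0.  0. -1.]
[-0.72566362 -0.13245986  0.35516692] [0.03984999 0.00479699 0.0342177 ]
43903 [ 0.3795403   0.10115457 -0.13851772] 0.0005600810443288362
```

View pics/w7.png

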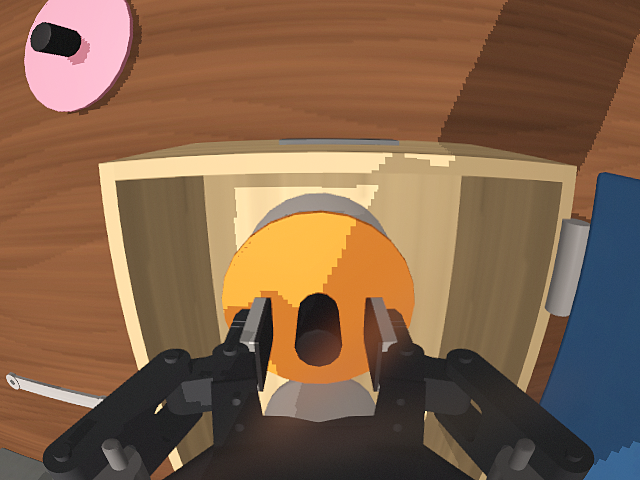

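Released cleanly. I'll lift clear and check the seating.

```bash
python3 -m handwheel '[[[0,0,-0.5,0],[0,0,-2,0],[0,0,-4,0],[0,0,-7,0],[0,0,-11,0],[0,0,-15,0],[0,0,-18,0],[0,0,-20,0]]]'
python3 - <<'E'
from h import *
import pickle
go((.578,.16,.36),1.545); 
for n in ("wrist","top","scene"):
    c=imaging.calibration(n);p,d=imaging.snapshot(n);cv2.imwrite(f"pics/{n}8.png",p[:,:,::-1]);np.save(f"pics/{n}8_d.npy",d);pickle.dump(c,open(f"pics/{n}8.pkl","wb"))
    hsv=cv2.cvtColor(p,cv2.COLOR_RGB2HSV);P=cloud(n,d,c)
    o=(hsv[...,0]>8)&(hsv[...,0]<26)&(hsv[...,1]>190)&(hsv[...,2]>120)&(P[...,2]<.09)&(P[...,2]>.055)&(abs(P[...,0]-.512)<.06)&(abs(P[...,1]+.032)<.06)
    W=P[o]
    if len(W)<20: print(n,len(W));continue
    A=np.c_[W[:,:2],np.ones(len(W))];co=np.linalg.lstsq(A,W[:,2],rcond=None)[0];print(n,len(W),co,np.median(W[:,2]),W.min(0),W.max(0))
E
```

```text
t: 11.93
ee_pos: [0.5137, -0.0321, 0.2748]
tcp_rot: [0.003, 0.013, 1.0, -0.001]
wrist_force: [0.4, -0.8, 0.2]
opening: 0.0398
t 11.93 tcp [ 0.5137 -0.0321  0.2748] yaw 1.545 shift cm [-5.99 19.35 -8.51] twist 0.00014106557078230608 zaxis [ 0.006 -0.002 -1.   ]
wrist 324 [ 0.00119341 -0.0016614   0.06516384] 0.06581597138936271 [ 0.47017353 -0.07444854  0.06360367] [0.55707644 0.01154787 0.07193188]
top 4
scene 981 [0.00421711 0.00148417 0.0615762 ] 0.06352162265615524 [ 0.46971587 -0.07477799  0.05741416] [0.55791605 0.01167336 0.08547197]
```

View pics/wrist8.png

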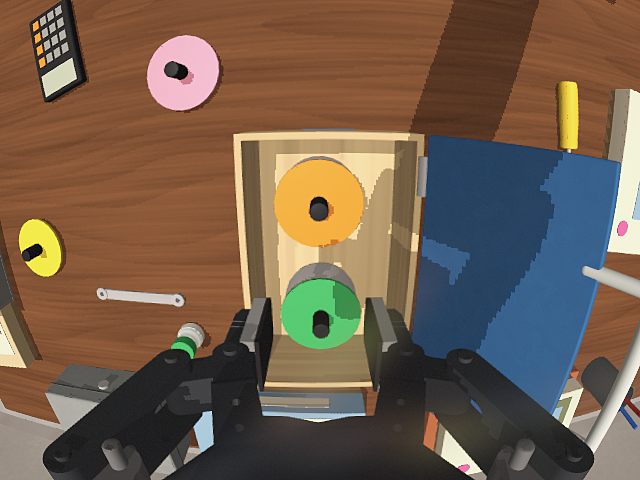

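View pics/scene8.png

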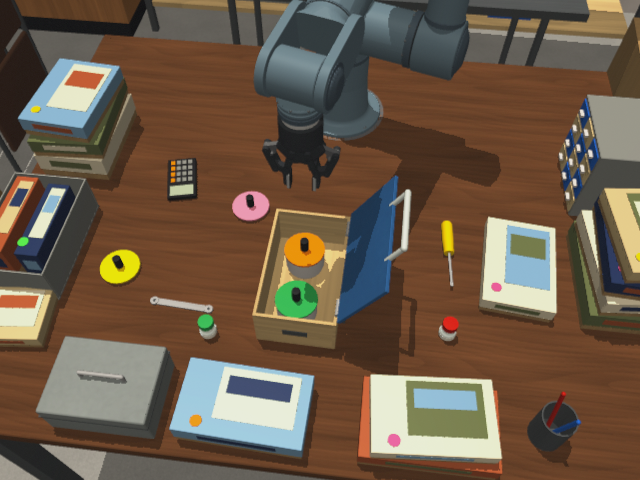

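The cover is seated: its disc top measures 0.0658 against 0.066 expected, with tilt under 0.3°. The tub hasn't moved. Next I'll go above the bar.

```bash
python3 -m handwheel '[[[-0.3,0.5,-2.5,0],[-1,2.5,-5.5,0],[-2,5.5,-8,0],[-3,9,-8.5,0],[-4,12.8,-8.5,0],[-5,16,-8.5,0],[-5.8,18.5,-8.5,0],[-6,19.3,-8.5,0]]]' 7; python3 -m handwheel '[[[0,0,0,0],[0,0,0,0],[0,0,0,0],[0,0,0,0],[0,0,0,0],[0,0,0,0],[0,0,0,0],[0,0,0,0]]]'
python3 - <<'E'
from h import *
import pickle
go((.578,.1595,.266),1.545); 
n="wrist";c=imaging.calibration(n);p,d=imaging.snapshot(n);cv2.imwrite("pics/w9.png",p[:,:,::-1]);np.save("pics/w9_d.npy",d);pickle.dump(c,open("pics/w9.pkl","wb"))
hsv=cv2.cvtColor(p,cv2.COLOR_RGB2HSV);P=cloud(n,d,c)
print(project(n,[[.578,.1595,.285],[.525,.161,.285]],c))
b=(hsv[...,1]<60)&(hsv[...,2]>110)&(P[...,2]>.265)&(P[...,2]<.31)&(P[...,1]>.14)&(P[...,1]<.18)
for x0 in np.arange(.51,.65,.01):
    W=P[b&(abs(P[...,0]-x0)<.005)]
    if len(W): print("%.2f"%x0,len(W),W.mean(0).round(4),W[:,1].min().round(4),W[:,1].max().round(4),W[:,2].max().round(4))
E
```

```text
t: 12.75
ee_pos: [0.5771, 0.1627, 0.3522]
tcp_rot: [-0.002, 0.011, 1.0, 0.0]
wrist_force: [1.3, -0.5, -0.3]
opening: 0.0697
t: 13.42
ee_pos: [0.5774, 0.1592, 0.3551]
tcp_rot: [0.0, 0.013, 1.0, -0.0]
wrist_force: [-0.2, 0.8, -0.6]
opening: 0.0704
t 13.42 tcp [0.5774 0.1592 0.3551] yaw 1.545 shift cm [-0.05  0.03  8.91] twist -0.00048157314018837383 zaxis [ 0. -0. -1.]
[[318.33347057 255.6173275 ]
 [318.58839625 168.42379465]]
0.51 252 [0.513  0.1569 0.2819] 0.1442 0.1671 0.2919
0.52 488 [0.5192 0.1586 0.2855] 0.1441 0.1672 0.2926
0.53 351 [0.53   0.1614 0.2896] 0.1558 0.1669 0.2922
0.54 341 [0.54   0.1611 0.2894] 0.1555 0.1667 0.2922
0.55 338 [0.55   0.1609 0.2895] 0.1552 0.1665 0.2923
0.56 319 [0.5599 0.1608 0.2896] 0.155 0.1664 0.2923
0.57 287 [0.57   0.1605 0.2898] 0.1552 0.1662 0.2931
0.58 274 [0.5799 0.1601 0.2898] 0.1548 0.1654 0.2924
0.59 268 [0.5899 0.1599 0.2897] 0.1545 0.1652 0.292
0.60 263 [0.5999 0.1597 0.2897] 0.1542 0.1651 0.2923
0.61 242 [0.6099 0.1594 0.2897] 0.1539 0.1649 0.2923
0.62 237 [0.6198 0.1592 0.2896] 0.1536 0.1648 0.2924
0.63 246 [0.6304 0.1583 0.2879] 0.1456 0.1646 0.2921
0.64 319 [0.6383 0.1536 0.2819] 0.1418 0.1645 0.2918
```

View pics/w9.png

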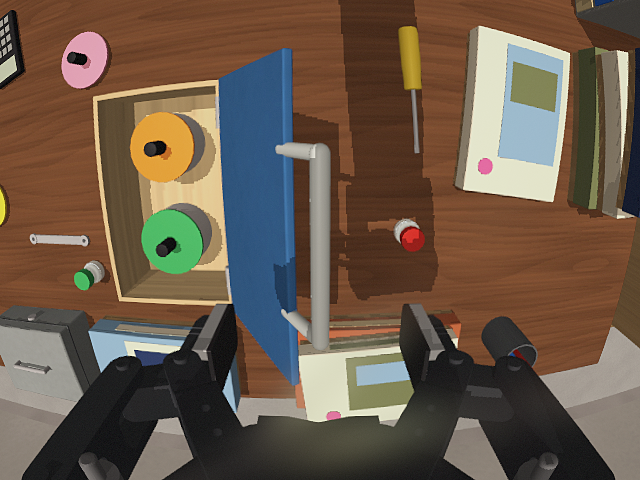

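The wrist view shows the bar along column 318, from (318,150) to (320,345), parallel to the pads and centred. Its measured centre is about (0.577,0.1602,0.2855). I'll descend around it.

```bash
python3 -m handwheel '[[[0,0.1,1,0],[0,0.1,2.5,0],[0,0.1,4.5,0],[0,0.1,6.5,0],[0,0.1,8,0],[0,0.1,8.8,0],[0,0.1,8.9,0],[0,0.1,8.9,0]]]' 6
python3 - <<'E'
from h import *
go((.577,.1602,.2665),1.546);print(bot.state()["wrist_force"])
n="wrist";p,d=imaging.snapshot(n);cv2.imwrite("pics/w10.png",p[:,:,::-1])
E
```

```text
t: 14.13
ee_pos: [0.5774, 0.1606, 0.2656]
tcp_rot: [-0.0, 0.013, 1.0, -0.0]
wrist_force: [1.0, 0.6, 0.1]
opening: 0.06
t 14.13 tcp [0.5774 0.1606 0.2656] yaw 1.545 shift cm [ 0.03 -0.04 -0.09] twist -0.0009135665759130163 zaxis [-0.001 -0.    -1.   ]
[0.97048811 0.57168919 0.05981716]
```

View pics/w10.png

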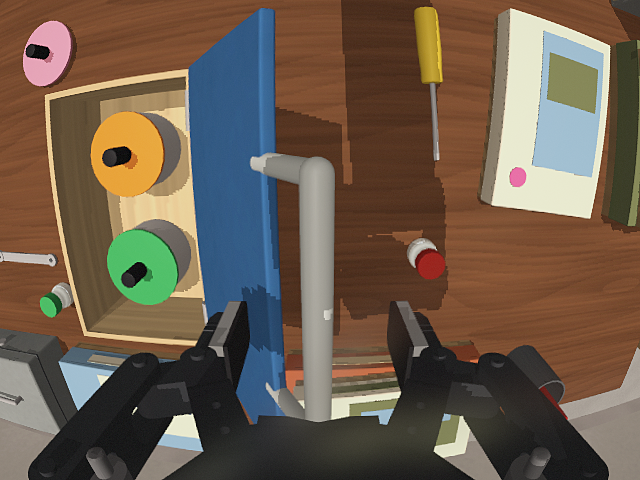

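```bash
python3 -m handwheel '[[[0,0,0,0],[0,0,0,0],[0,0,0,0],[0,0,0,0],[0,0,0,0],[0,0,0,0],[0,0,0,0],[0,0,0,0]]]' 0.6 30
python3 - <<'E'
from h import *
go((.577,.1602,.2665),1.546);print(bot.state()["wrist_force"])
n="wrist";c=imaging.calibration(n);p,d=imaging.snapshot(n);cv2.imwrite("pics/w11.png",p[:,:,::-1])
hsv=cv2.cvtColor(p,cv2.COLOR_RGB2HSV);P=cloud(n,d,c)
b=(hsv[...,1]<60)&(hsv[...,2]>90)&(P[...,2]>.265)&(P[...,2]<.31)&(P[...,1]>.14)&(P[...,1]<.18)
for x0 in np.arange(.53,.56,.01):
    W=P[b&(abs(P[...,0]-x0)<.005)]
    if len(W): print("%.2f"%x0,len(W),W.mean(0).round(4),W[:,1].min().round(4),W[:,1].max().round(4),W[:,2].max().round(4))
E
```

```text
t: 14.85
ee_pos: [0.5778, 0.1603, 0.2667]
tcp_rot: [0.0, 0.013, 1.0, -0.0]
wrist_force: [-1.0, -2.6, 3.7]
opening: 0.0107
t 14.85 tcp [0.5778 0.1603 0.2667] yaw 1.545 shift cm [ 0.08 -0.01  0.02] twist -0.001079208165287504 zaxis [ 0.001 -0.    -1.   ]
[-1.00168236 -2.64477176  3.67448254]
0.53 992 [0.53   0.1614 0.2896] 0.1556 0.1671 0.2921
0.54 938 [0.54   0.1612 0.2895] 0.1552 0.167 0.2924
0.55 878 [0.5499 0.1611 0.2896] 0.1551 0.1669 0.2924
0.56 786 [0.56   0.1607 0.2896] 0.1547 0.1668 0.2921
```

View pics/w11.png

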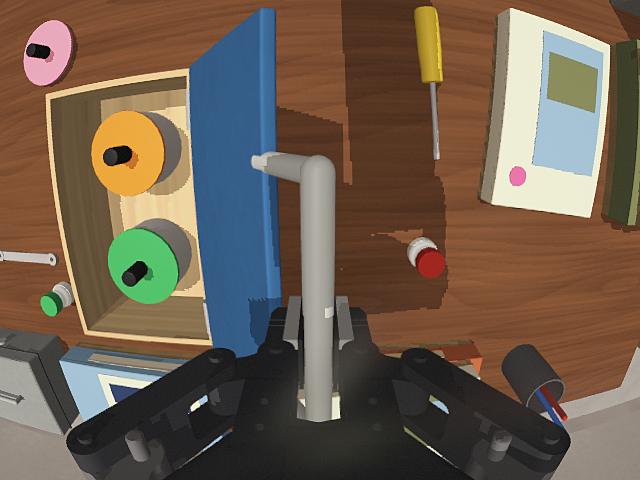

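Gripped. Now I'll compute the arc shifts.

Run:
```python
import numpy as np
for th in np.r_[np.arange(2.1,1.5708,-.035),1.5708]:
    print("%.3f  y %.2f z %.2f"%(th,20.5*(-np.cos(th)+np.cos(2.1)),-20.5*(np.sin(th)-np.sin(2.1))))
```

```text
2.100  y 0.00 z -0.00
2.065  y -0.63 z -0.35
2.030  y -1.26 z -0.68
1.995  y -1.91 z -0.99
1.960  y -2.57 z -1.27
1.925  y -3.24 z -1.53
1.890  y -3.92 z -1.77
1.855  y -4.60 z -1.98
1.820  y -5.29 z -2.17
1.785  y -5.99 z -2.34
1.750  y -6.70 z -2.48
1.715  y -7.40 z -2.59
1.680  y -8.12 z -2.68
1.645  y -8.83 z -2.75
1.610  y -9.55 z -2.79
1.575  y -10.26 z -2.80
1.571  y -10.35 z -2.80
```

```bash
python3 -m handwheel '[[[0,-0.3,-0.17,0],[0,-0.9,-0.5,0],[0,-1.58,-0.84,0],[0,-2.24,-1.13,0],[0,-2.9,-1.4,0],[0,-3.58,-1.65,0],[0,-4,-1.8,0],[0,-4.3,-1.89,0]]]'
python3 - <<'E'
from h import *
go((.577,.0567,.294),1.545);s=bot.state();print(s["wrist_force"],s["opening"])
E
```

```text
t: 15.57
ee_pos: [0.5767, 0.1169, 0.2856]
tcp_rot: [0.001, 0.013, 1.0, 0.0]
wrist_force: [2.2, 3.5, 5.6]
opening: 0.0106
t 15.57 tcp [0.5767 0.1169 0.2856] yaw 1.544 shift cm [-0.19 -6.02 -0.84] twist -0.000737263702633939 zaxis [ 0.001  0.    -1.   ]
[2.22227195 3.49282508 5.6078794 ] 0.010639321878070934
```

```bash
python3 -m handwheel '[[[0,-0.3,-0.09,0],[0,-0.99,-0.28,0],[0,-1.69,-0.45,0],[0,-2.4,-0.59,0],[0,-3.1,-0.7,0],[0,-3.82,-0.79,0],[0,-4.3,-0.84,0],[0,-4.7,-0.87,0]]]'
python3 - <<'E'
from h import *
go((.577,.0567,.294),1.545);s=bot.state();print(s["wrist_force"],s["opening"])
E
```

```text
t: 16.23
ee_pos: [0.5754, 0.0695, 0.2934]
tcp_rot: [0.0, 0.013, 1.0, -0.0]
wrist_force: [4.9, 1.3, 3.2]
opening: 0.0107
t 16.23 tcp [0.5754 0.0695 0.2934] yaw 1.544 shift cm [-0.19 -1.28 -0.06] twist -0.0006616517189046434 zaxis [ 0.001 -0.001 -1.   ]
[4.85879454 1.29737988 3.23226369] 0.010711570102476987
```

```bash
python3 -m handwheel '[[[0,-0.25,-0.02,0],[-0.05,-0.5,-0.03,0],[-0.1,-0.75,-0.04,0],[-0.1,-1,-0.04,0],[-0.1,-1.2,-0.04,0],[-0.1,-1.3,-0.04,0],[-0.1,-1.3,-0.04,0],[-0.1,-1.3,-0.04,0]]]'
python3 - <<'E'
from h import *
import pickle
go((.577,.0567,.294),1.545);s=bot.state();print(s["wrist_force"],s["opening"])
for n in ("wrist","top","scene"):
    c=imaging.calibration(n);p,d=imaging.snapshot(n);cv2.imwrite(f"pics/{n}12.png",p[:,:,::-1]);np.save(f"pics/{n}12_d.npy",d);pickle.dump(c,open(f"pics/{n}12.pkl","wb"))
    hsv=cv2.cvtColor(p,cv2.COLOR_RGB2HSV);P=cloud(n,d,c)
    b=(hsv[...,0]>95)&(hsv[...,0]<120)&(hsv[...,1]>120)&(P[...,2]>.10)&(P[...,2]<.29)&(P[...,1]>.02)&(P[...,1]<.10)&(P[...,0]>.43)&(P[...,0]<.72)
    B=P[b]
    if len(B)<30: print(n,len(B));continue
    for _ in range(5):
        U,S,V=np.linalg.svd(B-B.mean(0),full_matrices=False); e=abs((B-B.mean(0))@V[2]); B=B[e<.005]
    nn=V[2]*np.sign(-V[2][1]); print(n,"n",nn.round(4),"mean",B.mean(0).round(4),len(B),B.min(0).round(3),B.max(0).round(3),"theta",np.pi/2+np.arcsin(nn[2]))
E
```

```text
t: 16.9
ee_pos: [0.5752, 0.0575, 0.2934]
tcp_rot: [-0.001, 0.013, 1.0, -0.0]
wrist_force: [-2.7, 1.5, 2.5]
opening: 0.011
t 16.90 tcp [0.5752 0.0575 0.2934] yaw 1.545 shift cm [-0.19 -0.08 -0.06] twist 6.915335182089422e-05 zaxis [-0.002 -0.    -1.   ]
[-2.65703716  1.49768771  2.52796478] 0.010999762890391467
wrist n [-0.0023 -0.0186  0.9998] mean [0.4778 0.0595 0.2725] 2417 [0.445 0.055 0.27 ] [0.51  0.064 0.276] theta 3.1228601039106705
top 0
scene n [-0.0365 -0.9993 -0.0079] mean [0.6722 0.0572 0.22  ] 365 [0.486 0.052 0.121] [0.708 0.063 0.274] theta 1.562925678259845
```

View pics/scene12.png

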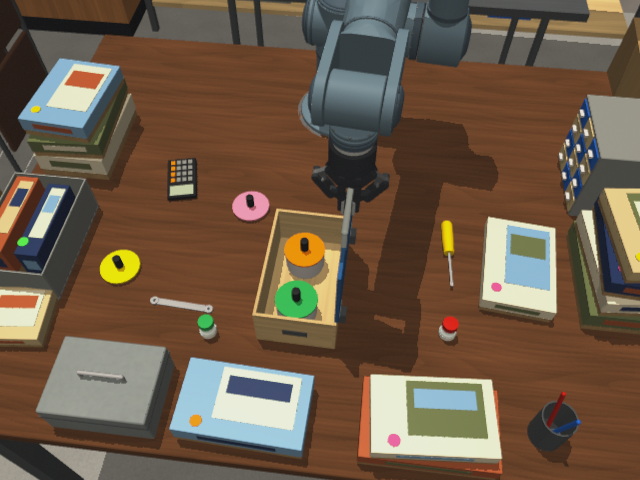

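View pics/wrist12.png

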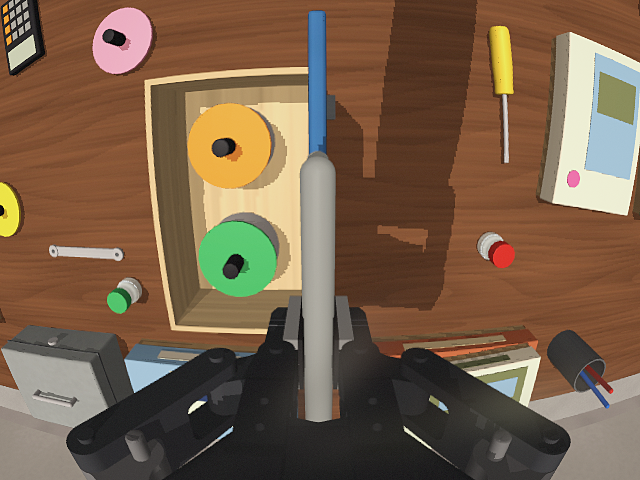

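Run:
```python
from h import *
import pickle
for tag in ("wrist8","w9","wrist12"):
    c=pickle.load(open(f"pics/{tag}.pkl","rb"));d=np.load(f"pics/{tag}_d.npy");im=cv2.imread(f"pics/{tag}.png")
    P=cloud("wrist",d,c);hsv=cv2.cvtColor(im,cv2.COLOR_BGR2HSV)
    w=(hsv[...,0]<30)&(abs(P[...,2]-.104)<.003)&(P[...,0]>.42)&(P[...,0]<.73)&(P[...,1]>-.13)&(P[...,1]<.08)
    W=P[w]
    print(tag,len(W),np.median(W[:,2]),cv2.minAreaRect((W[:,:2]*1000).astype(np.float32)))
    for sgn,lo,hi in (("far -x wall",-.125,-.09),("hinge wall",.04,.08)):
        for x0 in (.47,.5,.53,.56,.6):
            q=W[(abs(W[:,0]-x0)<.006)&(W[:,1]>lo)&(W[:,1]<hi)]
            if len(q)>8: print(sgn,x0,len(q),q[:,1].min().round(4),q[:,1].max().round(4))
    b=(hsv[...,1]<60)&(hsv[...,2]>80)&(P[...,2]>.30)&(P[...,2]<.33)&(abs(P[...,1]-.057)<.02)
    for x0 in (.53,.545,.56):
        q=P[b&(abs(P[...,0]-x0)<.005)]
        if len(q): print("bar",x0,q[:,1].min(),q[:,1].max(),q[:,2].max())
    bl=(hsv[...,0]>95)&(hsv[...,0]<120)&(hsv[...,1]>100)&(P[...,2]>.268)&(P[...,2]<.28)&(abs(P[...,1]-.057)<.02)
    for x0 in (.45,.47,.49):
        q=P[bl&(abs(P[...,0]-x0)<.01)]
        if len(q): print("panel edge",x0,np.percentile(q[:,1],[1,50,99]),np.median(q[:,2]))
```

```text
wrist8 4368 0.10376339922436842 ((574.5437622070312, -23.823989868164062), (165.18490600585938, 264.3994445800781), 88.32508850097656)
far -x wall 0.47 99 -0.1033 -0.0968
far -x wall 0.5 107 -0.1037 -0.097
far -x wall 0.53 85 -0.1043 -0.0982
far -x wall 0.56 89 -0.1049 -0.0982
far -x wall 0.6 70 -0.1058 -0.0996
hinge wall 0.47 35 0.0528 0.0543
hinge wall 0.5 68 0.0519 0.058
hinge wall 0.53 101 0.0511 0.0584
hinge wall 0.56 94 0.0506 0.0578
hinge wall 0.6 73 0.0496 0.0569
w9 2685 0.10367135575664865 ((574.2376708984375, -25.79309844970703), (160.5816650390625, 263.3094177246094), 88.81353759765625)
far -x wall 0.47 49 -0.1033 -0.0956
far -x wall 0.5 55 -0.1035 -0.0955
far -x wall 0.53 48 -0.1044 -0.0969
far -x wall 0.56 51 -0.1051 -0.0986
far -x wall 0.6 47 -0.1055 -0.0986
hinge wall 0.5 22 0.0522 0.056
hinge wall 0.53 30 0.0523 0.0552
hinge wall 0.56 30 0.0508 0.0542
hinge wall 0.6 30 0.0496 0.0538
wrist12 3250 0.10365932859673782 ((574.0672607421875, -29.083290100097656), (154.42193603515625, 262.8709411621094), 88.6163330078125)
far -x wall 0.47 84 -0.1033 -0.0959
far -x wall 0.5 85 -0.1036 -0.0965
far -x wall 0.53 81 -0.1052 -0.0974
far -x wall 0.56 86 -0.1053 -0.0977
far -x wall 0.6 75 -0.106 -0.0989
bar 0.53 0.05271825999858805 0.06416547834248698 0.3204394090568614
bar 0.545 0.05235707721057327 0.06401148309634412 0.32025804840086336
bar 0.56 0.05186665440518983 0.06387945540859702 0.32016844888204776
panel edge 0.45 [0.05618759 0.05994389 0.06375125] 0.27244871313308267
panel edge 0.47 [0.05573561 0.05959098 0.06339212] 0.27258086111650337
panel edge 0.49 [0.0556108  0.05932195 0.06308113] 0.27258308289548405
```

The bar centre is about 1 mm beyond the hinge line (0.0579 against 0.0568 at x=0.56), so the lid angle is about 1.576. One small trim, then settle.

```bash
python3 -m handwheel '[[[0,-0.03,0,0],[0,-0.06,0,0],[0,-0.09,0,0],[0,-0.09,0,0],[0,-0.09,0,0],[0,-0.09,0,0],[0,-0.09,0,0],[0,-0.09,0,0]]]'; python3 -m handwheel '[[[0,0,0,0],[0,0,0,0],[0,0,0,0],[0,0,0,0],[0,0,0,0],[0,0,0,0],[0,0,0,0],[0,0,0,0]]]'
python3 - <<'E'
from h import *
s=bot.state();print(s["ee_pos"],s["wrist_force"],s["opening"],abs(s["qd"]).max())
n="wrist";c=imaging.calibration(n);p,d=imaging.snapshot(n);P=cloud(n,d,c);hsv=cv2.cvtColor(p,cv2.COLOR_RGB2HSV)
cv2.imwrite("pics/w13.png",p[:,:,::-1])
b=(hsv[...,1]<60)&(hsv[...,2]>80)&(P[...,2]>.30)&(P[...,2]<.33)&(abs(P[...,1]-.057)<.02)
q=P[b&(abs(P[...,0]-.56)<.005)];print("bar",q[:,1].min(),q[:,1].max(),(q[:,1].min()+q[:,1].max())/2)
bl=(hsv[...,0]>95)&(hsv[...,0]<120)&(hsv[...,1]>100)&(P[...,2]>.268)&(P[...,2]<.28)&(abs(P[...,1]-.057)<.02)
q=P[bl&(abs(P[...,0]-.47)<.01)];print("panel",np.median(q[:,1]))
o=(hsv[...,0]>8)&(hsv[...,0]<26)&(hsv[...,1]>190)&(hsv[...,2]>120)&(abs(P[...,2]-.066)<.006)&(abs(P[...,0]-.512)<.045)&(abs(P[...,1]+.032)<.045)
W=P[o];co=np.linalg.lstsq(np.c_[W[:,:2],np.ones(len(W))],W[:,2],rcond=None)[0];print("cover",len(W),co[:2],np.median(W[:,2]))
E
```

```text
t: 17.72
ee_pos: [0.5752, 0.0568, 0.2935]
tcp_rot: [-0.001, 0.013, 1.0, 0.0]
wrist_force: [-5.0, 0.7, 1.6]
opening: 0.0108
t: 18.38
ee_pos: [0.5752, 0.0568, 0.2935]
tcp_rot: [-0.001, 0.013, 1.0, 0.0]
wrist_force: [-4.4, 1.5, 0.7]
opening: 0.011
[0.57520901 0.05677429 0.29345522] [-4.38090423  1.47551132  0.74745903] 0.011005530626809904 0.0018015395784979574
bar 0.05115064117397885 0.06313169637386584 0.05714116877392235
panel 0.05903273899238001
cover 221 [-0.00182863 -0.01460026] 0.0656263745248617
```

View pics/w13.png

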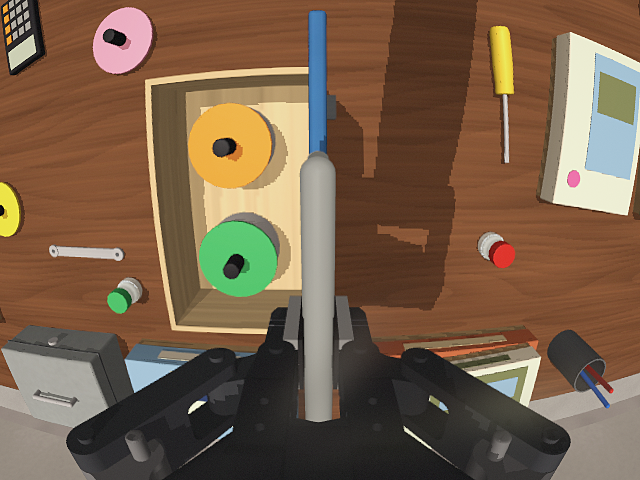

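The bar, along column 318, is in line with the lid panel's edge and stands over the hinge. The orange cover (230,145) sits on its tub, and the arm is still. I'm handing the job in.

Run:
```python
from bench import bot
print(bot.sign_off())
```

```text
the job is handed in; nothing more can be done
None
```

The orange cover is seated on the open tub, and I handed in with the blue lid held upright by its bar. The job took about 18.4 s of the 61 s allowed.

**Cover:** I lowered it until it touched at the expected height (8.6 N at contact) and then let go. Its disc top measured 0.0656–0.0658 m, against 0.066 m expected. Tilt was under about 0.3° in two views just after release. The last check showed a slope of about 0.8° in one direction, but that came from only 221 pixels in a small area, so I gave it less weight.

**Lid:** I gripped the bar at 30 N and swung it along its arc. The bar's centre ended within about 0.5 mm of the hinge line (y 0.0571 against about 0.0568), so the lid angle is about 1.57 rad. An earlier scene-camera fit, taken before the final 1 mm correction, had given 1.563 rad. The arm was still, with small leftover forces of up to 5 N at the wrist, mostly along the bar.

**Readings that were off:** the gripper opening read about 1–2 mm below the true knob and bar diameters both times. The scene camera was about 2 mm off from the top camera.

The last pictures showed no sign of anything else in view having moved.

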